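# Free the seized clamp of a sloping scanning stand and push the tray up to its stop

## Robot

A 6-joint arm with a two-finger parallel gripper is mounted at the origin on a cart in front of the work surface, level with it; the furniture and walls round the work are solid. World frame = base frame: x ahead of the robot, y to its left, z up, the work surface at z = 0. Lengths are in m, angles in degrees, forces in N, time in s.
With the tool pointing down it reaches from about 0.275 to 0.825 m from the base axis. Payload 5.2 kg.
Tool frame: the origin (TCP) lies midway between the tips of the shut fingers; the grasp point (between the pads) lies hold_point_z behind it (hold_point_z is the distance from the TCP to the grasp point, in m); z points along the fingers, y is the line along which they close (so a half turn about z gives the same grasp; the last joint's range is limited). The gripper opens to 93 mm and grips with 3 to 60 N. Pads are 15 mm wide; open, the fingers measure 128 mm over their backs; the gripper's body (75 mm by 188 mm) begins 65 mm behind the grasp point.
Start: joints at [57.823, 14.817, 87.949, -0, 77.235, -11.62], TCP at [0.193, 0.515, 0.185] pointing down, gripper open.
Joint ranges: [-179.93, 179.93], [-52.35, 119.4], [10.71, 147.94], [-69.91, 249.91], [12.55, 155.21], [-178.61, 178.61]. Speed limits (degrees/s): [147.25, 147.25, 180, 180, 180, 180].

## Interface

Orientations are given as a 3x3 rotation matrix whose columns are the frame's x, y, z axes.
In Python, from workcell import get_obs, capture, camera_info, sign_off, find_in, pinpoint, hold_point_z gives the robot as it stands. The module is installed in compiled form; this text tells all that it offers.
- The arm moves only by the tool arm_command, never from a script. Its argument "increments" is a list of rows, each a list of 7 numbers: the shift along the tool's x, y, z in m, then the turn, a rotation vector about the tool's x, y, z in rad, then the finger opening in m, from 0 to 0.093. In form: [[dx, dy, dz, rx, ry, rz, grip], ...]. A call has 1 to 8 rows; each row shifts and turns the commanded pose from where the row before left it, along the tool's axes as they then stand; what a row does not reach is not made up. A row lasts 1/10 s, in which the tool goes at most 50 mm and 8.59 degrees, less where a joint would pass 70% of its speed; a pose out of reach is approached as far as the arm can. A call with a gripper value outside its range is refused whole. The fingers move at their own pace and stop on an object; the grip force is fixed at half the most. Time passes only in rows, so rows that do not move let the fingers close. It gives the time, the measured TCP pose, the force, the opening and the grip force at its end, in the units of the state.
- get_obs(): the state, without advancing time (a new reading comes with each control period).
- capture(name): name is "side" or "top"; returns the picture (480x640x3 uint8, red, green, blue); there is no depth.
- camera_info(name): a dict with "vertical_fov" (degrees; the focal length in pixels is half the picture's height over the tangent of half this angle, whatever the lens; pixels are square), "cx", "cy" (the principal point, pixels), "D" ([k1, k2, p1, p2, k3] as OpenCV has them; the pictures are not rectified), "view" (4x4, takes a point from world to camera coordinates). Camera axes: x right, y up, looking along -z (the intrinsics and any distortion apply to the point x, -y, -z); pixel columns grow to the right and rows downward; lengths in m; the calibration is good to about 2 mm. A picture is of the moment at which its call begins. camera_info takes no time and is no camera call.
- sign_off(): hands the job in; it is judged then, once.
Trained networks look in the newest picture that a camera, given by its name, has taken for a name from the list of things; names that differ only in an ending like _2 or _b are one class to them, and where a whole thing is asked for, a point or a joint stands for the part that bears it (a point fixed in the world has none). Each returns a list of dicts, best first, with "p" (0 to 1); they miss things now and then, are a little off and sometimes report something else, mostly with a low value. They report only what shows in the picture. A call takes as long as a camera call.
- find_in(label, camera): "box" ([left, top, width, height] in pixels, round what is visible of it).
- pinpoint(label, camera): "uv" ([column, row] in pixels: a listed point, or the origin of a listed thing).
The state is a dict: "time": time; "qpos": joint angles; "joint_vel": joint speeds; "tau": joint torques, N m; "eef_pos": TCP position; "tool_rot": TCP orientation; "ft_force": force on the tool from outside, world axes, zero at the start; "wrist_torque": the same for the moment, N m; "width": finger opening in m; "gripper_force": force on a finger pad.
Only numpy, scipy, OpenCV 4.12 (cv2) and the standard library are available. Lean on these libraries where they do the work, as an engineer would, in place of code of your own. Each camera call takes 0.05 s, during which the arm holds its last target. There are 200 camera calls.

## Task

The hold-down clamp on the sloping scanning stand has seized over the tray of sample tubes: break its black T-bar knob loose counter-clockwise and keep turning until it is backed off all the way. Then push the tray up the slope, without ramming it, until it rests flat and square against the top stop, and leave it there; do not disturb the tape roll, the marker or the hand scanner lying around the stand.

Things in the scene. Friction and masses are not known exactly. Their poses are not given: they have to be found in the camera images.
- knob (a joint): Angle of the clamp's T-bar knob, rad: 0 as found (seized), growing counter-clockwise from above (loosening), end stop at 5.5 (fully backed off); stays where left. Seized: about 0.8 N m (15 to 20 N at the bar's end) to break it loose, easing until at about 0.5 rad it comes free; then under 0.1 N m. Turning raises knob and strap 1.9 mm per rad (10.5 mm in all).
- knob_grip (a point): Middle of the black bar of the knob, on the screw's axis. x along the bar, z along the screw (square to the deck, 8 deg off vertical); turns and rises with the knob. Bar 116 mm long over round ends (diameter 19, centred 49 mm from the axis), 15 wide, 9 mm above and below this point; hub radius 14. Under the bar 19 mm free height to the strap's small block, 64 to the deck. Free space all round.
- strap: Dark steel hold-down strap, 116 x 24 x 12 mm, on the clamp screw, a small block on its heel. Origin on the screw's axis at its underside, 23 mm above the deck as found; x points away from the tray, z square to the deck. Its toe, 89 mm towards -x, lies 7 mm deep in a notch of the tray's side wall: the tray cannot slide until the strap is up more than 7 mm (knob past about 3.7 rad).
- stand: Fixed stand: grey base, sloping aluminium deck 245 (x) by 350 mm (y), rising 8 deg (0.14 rad) towards its +y. Origin on the table under the middle, where the deck's top is 42 mm up. The tray's lane is at x = -45 mm between rails 11 mm high, 115 mm apart; the clamp screw at x = 85, y = -45 mm. 55 mm of clear deck lie downhill of the tray as found.
- tray: Loose steel tray, 110 (x) by 150 (y) by 30 mm high, walls 4 mm, about 0.4 kg, three red-capped tubes fixed in it. Origin: centre of its underside; +y points up the slope, z square to the deck. A notch 32 mm wide, 13 deep in its +x wall takes the strap's toe. 2 to 5 N slide it up the deck; friction holds it where it is left.
- top_stop: Fixed steel angle bar across the lane's upper end, 112 mm long, 32 mm high above the deck, at a place that varies by 30 mm. Origin: middle of the foot of the face that the tray meets, at deck height within 3 mm; -y points downhill to the tray. The tray rests against it when its origin is 75 mm from this face (a way of 75 to 115 mm).
- tape: Bystander, loose: beige tape roll lying flat, 73 mm diameter, 18 mm high, left of the stand. Origin: centre of its underside.
- marker: Bystander, loose: white and red marker, 128 mm long, 18 mm thick, lying left of the stand. Origin: underside, middle.
- gun: Bystander, loose: black hand scanner, 148 x 108 x 42 mm, lying left of the stand's far side. Origin: underside, middle.

How it is judged (in metres and radians):
On the way, in this order (a step that is already met when the one before it is completed fails the run):
1. The seized knob is broken loose, at least 0.7 rad counter-clockwise, with the tray still in its place (value of joint knob above 0.7 rad and distance of tray from where it was at the start of the episode below 0.012 m).
2. The knob is backed off all the way (more than 5.2 of 5.5 rad) with the tray still in its place (value of joint knob above 5.2 rad and distance of tray from where it was at the start of the episode below 0.012 m), for 0.1 s.
At the end, for the whole second after the job is handed in: The knob is still backed off (more than 5.0 rad) and the tray rests still on the deck between the rails, flat (within 0.04 rad) and square (within 0.05 rad), its upper wall no more than 3 mm from the top stop (value of joint knob above 5 rad and y of tray in the frame of top_stop between -0.078 and -0.07 m and z of tray in the frame of top_stop between -0.006 and 0.006 m and angle between the z axis of tray and the z axis of top_stop, either way round below 0.04 rad and angle between the x axis of tray and the x axis of top_stop, either way round below 0.05 rad and linear speed of tray below 0.01 m/s); the robot touches nothing.
It fails at once if The tray is rammed into the top stop (more than 30 N) (contact force between tray and top_stop above 30 N).
It fails at once if The tape roll, the marker or the hand scanner is disturbed (moved more than 25 mm) (distance of any of tape, marker, gun from where it was at the start of the episode above 0.025 m).
It also fails if it takes over 58 s, if anything falls off the work surface, if the arm or the gripper's body presses on something with over 40 N, if the wrist force passes 120 N, or if a joint passes its speed limit or range.

## Working session

There is one attempt and no reset: what is moved stays moved. The work goes in short steps, Python scripts to look and compute and a tool call to move; the robot and the scene stay as the last step left them, time stands still between calls to the robot, and variables do not carry over. Pictures are saved under pics/ and viewed, at most 10 in all, crops included, and the job is handed in when it is done.

Besides the shell and the picture viewer there is one more tool, called after "Emit:" in YAML: its name, and indented under it one key for each argument. arm_command: Moves the arm, as the interface text tells. Its arguments: {"type":"object","properties":{"increments":{"type":"array"}},"required":["increments"]}

```bash
mkdir -p pics; cat > h.py <<'E'
import numpy as np, cv2
from workcell import *
def K(c):
    i=camera_info(c); f=240/np.tan(np.radians(i["vertical_fov"]/2))
    return np.array([[f,0,i["cx"]],[0,f,i["cy"]],[0,0,1]]),np.array(i["D"],float),np.array(i["view"])
def ray(c,uv):
    k,D,V=K(c); p=cv2.undistortPoints(np.array([[uv]],float),k,D)[0,0]
    R=V[:3,:3]; return -R.T@V[:3,3], R.T@np.array([p[0],-p[1],-1.])
def onplane(c,uv,z):
    o,d=ray(c,uv); return o+d*(z-o[2])/d[2]
def tri(a,b):
    o1,d1=ray("side",a); o2,d2=ray("top",b)
    s=np.linalg.lstsq(np.c_[d1,-d2],o2-o1,rcond=None)[0]
    p,q=o1+s[0]*d1,o2+s[1]*d2; return (p+q)/2,np.linalg.norm(p-q)
def proj(c,P):
    k,D,V=K(c); P=np.atleast_2d(P)@V[:3,:3].T+V[:3,3]
    return cv2.projectPoints(P*[1,-1,-1],np.zeros(3),np.zeros(3),k,D)[0][:,0]
E
python3 - <<'E'
from h import *
np.set_printoptions(precision=4,suppress=True)
for c in("side","top"): cv2.imwrite(f"pics/{c}0.png",capture(c)[:,:,::-1])
print(hold_point_z if not callable(hold_point_z) else hold_point_z())
for l in["knob_grip","strap","stand","tray","top_stop","tape","marker","gun"]:
    u={}
    for c in("side","top"):
        r=pinpoint(l,c); u[c]=r[0]["uv"] if r else None; print(l,c,[(np.round(x["uv"],1),round(x["p"],2)) for x in r[:2]])
    if all(u.values() if 0 else [v is not None for v in u.values()]): print("   ",*tri(u["side"],u["top"]))
for c in("side","top"):
    k,D,V=K(c);print(c,-V[:3,:3].T@V[:3,3])
o=get_obs();print(o["time"],o["tool_rot"],o["eef_pos"])
E
```

```text
0.0188
knob_grip side [(array([406.9, 321.1]), 0.86), (array([280.5, 228.7]), 0.47)]
knob_grip top [(array([424.5, 195.1]), 0.76)]
    [ 0.6179 -0.2183  0.1148] 0.0044762524405914635
strap side [(array([400.4, 332.8]), 0.74)]
strap top [(array([416.3, 203.2]), 0.86)]
    [ 0.6118 -0.2131  0.0712] 8.18472532482366e-05
stand side [(array([345.2, 343.1]), 0.58)]
stand top [(array([385.9, 243.1]), 0.83)]
    [ 0.5368 -0.1614  0.0107] 0.009000649034587322
tray side [(array([336.8, 364.3]), 0.9)]
tray top [(array([410.6, 266.8]), 0.85), (array([216.4, 312.7]), 0.3)]
    [ 0.4924 -0.205   0.0409] 0.0019409974141015964
top_stop side [(array([294.7, 291. ]), 0.88)]
top_stop top [(array([323.4, 269.4]), 0.69)]
    [ 0.4881 -0.0374  0.0507] 0.0038096348340834786
tape side [(array([219.7, 249.6]), 0.57)]
tape top [(array([218.1, 312.1]), 0.82)]
    [ 0.4014  0.1787 -0.0141] 0.008554410076480876
marker side []
marker top [(array([224.7, 248.4]), 0.9)]
gun side [(array([329.5, 208.3]), 0.77)]
gun top [(array([219.6, 177.3]), 0.58), (array([423.9, 192. ]), 0.33)]
    [ 0.6742  0.1744 -0.0027] 0.013270873067453575
side [ 0.2987 -0.5489  0.8395]
top [ 0.488  -0.0369  0.9643]
0.9 [[-0.9363  0.3512  0.    ]
 [ 0.3512  0.9363  0.0001]
 [-0.      0.0001 -1.    ]] [0.1931 0.515  0.1853]
```

View pics/side0.png

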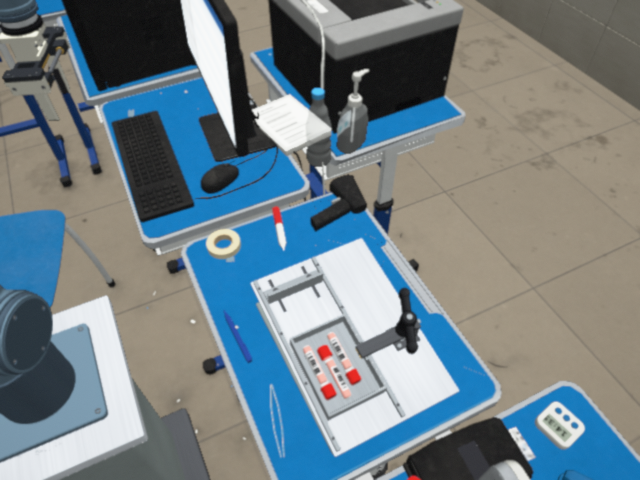

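View pics/top0.png

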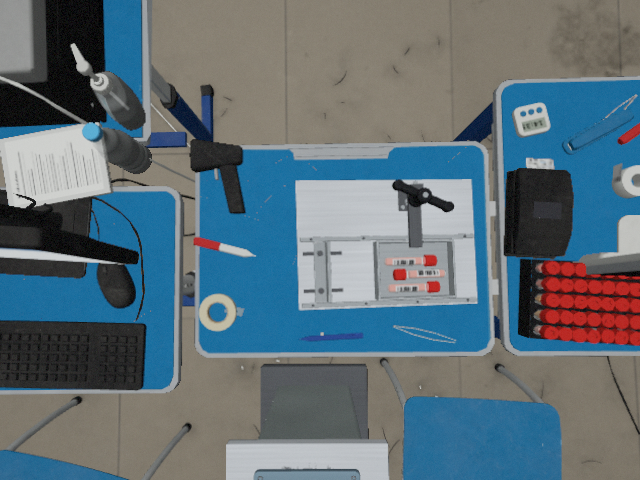

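The side view shows the stand with the stop at about (295,285), the tray at (337,364) and the knob at (407,320). In the top view the knob bar runs from about (399,186) to (448,206), the tray is at (413,268), the stop is at (321,270), and the bystanders are well to the left. The detections agree with the pictures, so next I fit the stand pose and measure the bar angle.

```bash
cat > fit.py <<'E'
from h import *
from scipy.optimize import least_squares
from scipy.spatial.transform import Rotation as R
obs={"knob":((406.9,321.1),(424.5,195.1)),"strap":((400.4,332.8),(416.3,203.2)),"stand":((345.2,343.1),(385.9,243.1)),
"tray":((336.8,364.3),(410.6,266.8)),"stop":((294.7,291.),(323.4,269.4))}
def model(p):
    x,y,yaw,ty,sy=p; S=R.from_euler("z",yaw)*R.from_euler("x",np.radians(8)); o=np.array([x,y,.042])
    d=lambda a:o+S.apply(a)
    return S,{"knob":d([.085,-.045,.073]),"strap":d([.085,-.045,.023]),"stand":np.array([x,y,0]),"tray":d([-.045,ty,0]),"stop":d([-.045,sy,0])}
def res(p):
    m=model(p)[1]; return np.concatenate([(proj(c,m[k])[0]-obs[k][i]) for k in obs for i,c in enumerate(("side","top"))])
sol=least_squares(res,[.537,-.161,0.02,-.045,.12],loss="soft_l1")
E
python3 - <<'E'
from fit import *
np.set_printoptions(precision=4,suppress=True)
print(sol.x); r=sol.fun.reshape(-1,2,2)
for k,a in zip(obs,res(sol.x).reshape(-1,4)): print(k,a)
S,m=model(sol.x); print(m); 
im=cv2.imread("pics/top0.png"); 
g=im.max(2)[165:225,385:465]; 
b=(g<70).astype(np.uint8); n,L,st,ce=cv2.connectedComponentsWithStats(b); print(st,ce+[385,165])
big=[]
for c,(u,v),t in(("top",(424,196),"top0"),("side",(406,322),"side0")):
    i=cv2.imread(f"pics/{t}.png"); w=i[v-50:v+50,u-66:u+66]
    big.append(cv2.resize(w,None,fx=4,fy=4,interpolation=cv2.INTER_CUBIC)[:300*2])
big=np.vstack(big); cv2.imwrite("pics/crop1.png",cv2.resize(big,(396,600)))
E
```

```text
[ 0.5346 -0.1624  0.0093 -0.0426  0.1251]
knob [ 1.3138  0.4393 -2.4474  0.5215]
strap [ 2.0408  0.1492 -3.3545 -3.4146]
stand [ 1.4122  3.2943 -0.9728  3.4655]
tray [-0.6972  1.6689 -0.6395  1.6949]
stop [ 1.2867 -2.177   0.4556  0.7272]
{'knob': array([ 0.6201, -0.2163,  0.108 ]), 'strap': array([ 0.6201, -0.2094,  0.0585]), 'stand': array([ 0.5346, -0.1624,  0.    ]), 'tray': array([ 0.49  , -0.205 ,  0.0361]), 'stop': array([ 0.4885, -0.0389,  0.0594])}
[[   0    0   80   60 4069]
 [   8   15   61   32  720]
 [  23   47    1   10   10]
 [  24   59    1    1    1]] [[425.2074 194.0941]
 [420.7528 196.4472]
 [408.     216.5   ]
 [409.     224.    ]]
```

View pics/crop1.png

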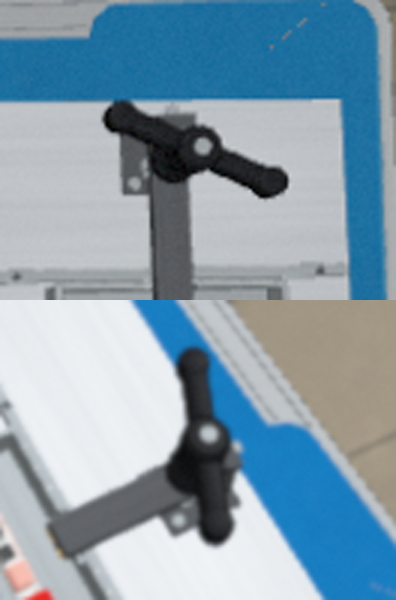

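The crop shows the bar ends at about (398,184.7) and (447.3,206.7) in the top view, and (404.3,292) and (411.7,348.7) in the side view. I triangulate those and plan the approach.

```bash
python3 - <<'E'
from fit import *
np.set_printoptions(precision=4,suppress=True)
S,m=model(sol.x)
A,e=tri((404.3,292),(398,184.7)); B,f=tri((411.7,348.7),(447.3,206.7))
d=S.inv().apply(A-B); print(A,B,e,f,(A+B)/2,np.linalg.norm(A-B),d,np.degrees(np.arctan2(d[1],d[0])))
print(S.as_matrix())
E
```

```text
[ 0.6376 -0.1711  0.126 ] [ 0.5996 -0.2614  0.1045] 0.00047020431537619516 0.0008069044346820882 [ 0.6186 -0.2162  0.1153] 0.10031042183125356 [0.0388 0.0921 0.0087] 67.1720078248617
[[ 1.     -0.0092  0.0013]
 [ 0.0093  0.9902 -0.1392]
 [ 0.      0.1392  0.9903]]
```

Emit:
arm_command:
  increments:
    - [-0.0277,-0.025,-0.008,0,0,0,0.06]
    - [-0.0277,-0.025,-0.008,0,0,0,0.06]
    - [-0.0277,-0.025,-0.008,0,0,0,0.06]
    - [-0.0277,-0.025,-0.008,0,0,0,0.06]
    - [-0.0277,-0.025,-0.008,0,0,0,0.06]
    - [-0.0277,-0.025,-0.008,0,0,0,0.06]
    - [-0.0277,-0.025,-0.008,0,0,0,0.06]
    - [-0.0277,-0.025,-0.008,0,0,0,0.06]

```text
time: 1.7
eef_pos: [0.3308, 0.2486, 0.2498]
tool_rot: [[-0.936, 0.351, 0.001], [0.351, 0.936, 0.0], [-0.001, 0.0, -1.0]]
ft_force: [1.2, -0.0, 0.6]
width: 0.06
gripper_force: 0.0
```

Emit:
arm_command:
  increments:
    - [-0.031,-0.0205,0.002,0,0,0,0.06]
    - [-0.031,-0.0205,0.002,0,0,0,0.06]
    - [-0.031,-0.0205,0.002,0,0,0,0.06]
    - [-0.031,-0.0205,0.002,0,0,0,0.06]
    - [-0.031,-0.0205,0.002,0,0,0,0.06]
    - [-0.031,-0.0205,0.002,0,0,0,0.06]
    - [-0.031,-0.0205,0.002,0,0,0,0.06]

```text
time: 2.4
eef_pos: [0.4839, 0.0379, 0.2353]
tool_rot: [[-0.936, 0.351, 0.0], [0.351, 0.936, 0.0], [-0.0, 0.0, -1.0]]
ft_force: [-0.7, 0.5, 0.3]
width: 0.0599
gripper_force: 0.0
```

Emit:
arm_command:
  increments:
    - [-0.031,-0.0205,0.002,0,0,0,0.06]
    - [-0.031,-0.0205,0.002,0,0,0,0.06]
    - [-0.031,-0.0205,0.002,0,0,0,0.06]
    - [-0.031,-0.0205,0.002,0,0,0,0.06]
    - [-0.031,-0.0205,0.002,0,0,0,0.06]
    - [-0.031,-0.0205,0.002,0,0,0,0.06]
    - [-0.031,-0.0205,0.002,0,0,0,0.06]

```text
time: 3.1
eef_pos: [0.6367, -0.1725, 0.2211]
tool_rot: [[-0.936, 0.351, 0.0], [0.351, 0.936, 0.0], [0.0, 0.0, -1.0]]
ft_force: [1.0, -0.4, -0.1]
width: 0.0598
gripper_force: 0.0
```

```bash
cat > rel.py <<'E'
from fit import *
np.set_printoptions(precision=4,suppress=True)
S,m=model(sol.x); C=np.array([.6188,-.216,.1115])
def goal(P,yaw):  # TCP pos and tool x yaw (deg) in deck frame, tool z into the deck
    x=np.array([np.cos(np.radians(yaw)),np.sin(np.radians(yaw)),0]); z=np.array([0,0,-1.]); 
    return np.array(P),S*R.from_matrix(np.c_[x,np.cross(z,x),z])
def rel(P,yaw):
    o=get_obs(); T=R.from_matrix(o["tool_rot"]); P,G=goal(P,yaw)
    print("t",round(o["time"],2),"pos",o["eef_pos"],"F",o["ft_force"],"w",round(o["width"],4),round(o["gripper_force"],1),"q",np.round(o["qpos"],1))
    rv=(T.inv()*G).as_rotvec(); print("rotvec",rv,"deg",np.degrees(np.linalg.norm(rv)),"\nshift now-frame",T.inv().apply(P-o["eef_pos"]),"shift goal-frame",G.inv().apply(P-o["eef_pos"]))
def end(yaw,r,h): return C+S.apply([r*np.cos(np.radians(yaw)),r*np.sin(np.radians(yaw)),h])
E
python3 -c "
from rel import *
rel(end(67,.047,.06),67)"
```

```text
t 3.1 pos [ 0.6367 -0.1725  0.2211] F [ 1.0287 -0.4048 -0.0554] w 0.0598 0.0 q [-24.8  25.3  67.9   0.   86.9 -94.3]
rotvec [-0.0607  0.1433  1.6012] deg 92.17310247337197 
shift now-frame [-0.0032 -0.0082  0.0441] shift goal-frame [-0.0137  0.0059  0.0425]
```

Emit:
arm_command:
  increments:
    - [0,0,0,-0.0055,0.013,0.1456,0.06]
    - [0,0,0,-0.0055,0.013,0.1456,0.06]
    - [0,0,0,-0.0055,0.013,0.1456,0.06]
    - [0,0,0,-0.0055,0.013,0.1456,0.06]
    - [0,0,0,-0.0055,0.013,0.1456,0.06]
    - [0,0,0,-0.0055,0.013,0.1456,0.06]

```text
time: 3.7
eef_pos: [0.636, -0.1712, 0.221]
tool_rot: [[-0.325, 0.945, -0.03], [0.942, 0.326, 0.077], [0.083, -0.004, -0.997]]
ft_force: [-0.0, 0.8, -0.1]
width: 0.0602
gripper_force: 0.0
```

Emit:
arm_command:
  increments:
    - [0,0,0,-0.0055,0.013,0.1456,0.06]
    - [0,0,0,-0.0055,0.013,0.1456,0.06]
    - [0,0,0,-0.0055,0.013,0.1456,0.06]
    - [0,0,0,-0.0055,0.013,0.1456,0.06]
    - [0,0,0,-0.0055,0.013,0.1456,0.06]
    - [-0.0137,0.006,0.0225,0,0,0,0.06]
    - [0,0,0.02,0,0,0,0.06]
    - [0,0,0,0,0,0,0.06]

```text
time: 4.5
eef_pos: [0.6344, -0.1793, 0.1738]
tool_rot: [[0.384, 0.923, -0.007], [0.915, -0.379, 0.142], [0.128, -0.061, -0.99]]
ft_force: [-0.1, 0.5, -0.3]
width: 0.0601
gripper_force: 0.0
```

```bash
python3 -c "
from rel import *
rel(end(67,.047,-.016),67)
cv2.imwrite('pics/s1.png',cv2.resize(capture('side')[200:400,280:520,::-1],None,fx=3,fy=3))"
```

```text
t 4.5 pos [ 0.6344 -0.1793  0.1738] F [-0.0633  0.5167 -0.2786] w 0.0601 0.0 q [-29.7  28.8  69.4   6.9  86.3  -7.9]
rotvec [-0.0061 -0.0004 -0.0014] deg 0.3568742197292931 
shift now-frame [-0.0005  0.0033  0.0725] shift goal-frame [-0.0005  0.0029  0.0726]
```

View pics/s1.png

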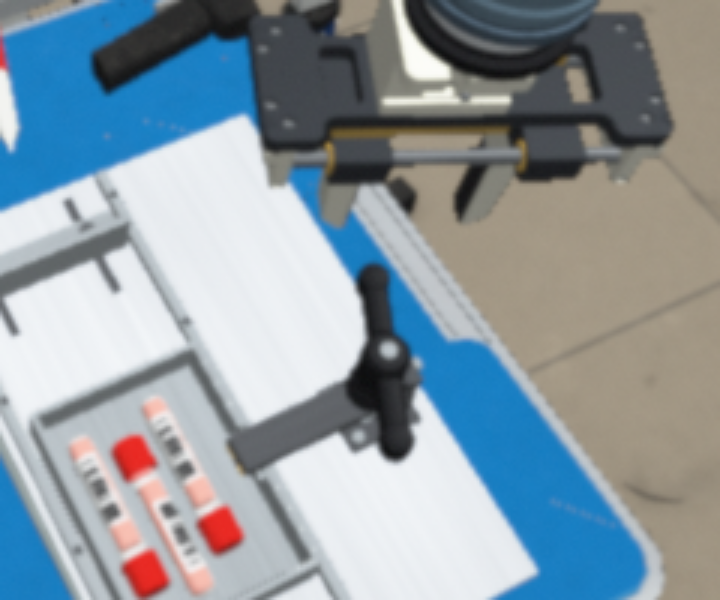

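The picture shows the open gripper hanging over the far end of the bar, which is at about (373,275) in the crop, with the fingers to either side. I now lower it and grip.

Emit:
arm_command:
  increments:
    - [0,0.003,0.0185,0,0,0,0.06]
    - [0,0,0.018,0,0,0,0.06]
    - [0,0,0.018,0,0,0,0.06]
    - [0,0,0.018,0,0,0,0.06]
    - [0,0,0,0,0,0,0.04]
    - [0,0,0,0,0,0,0.02]
    - [0,0,0,0,0,0,0.005]
    - [0,0,0,0,0,0,0.005]

```text
time: 5.35
eef_pos: [0.6397, -0.1718, 0.1067]
tool_rot: [[0.382, 0.924, 0.001], [0.915, -0.379, 0.137], [0.127, -0.052, -0.991]]
ft_force: [0.4, 0.3, 0.9]
width: 0.0327
gripper_force: 0.0
```

Emit:
arm_command:
  increments:
    - [0,0,0,0,0,0,0.005]
    - [0,0,0,0,0,0,0.005]

```text
time: 5.55
eef_pos: [0.6391, -0.1714, 0.1057]
tool_rot: [[0.383, 0.924, -0.001], [0.915, -0.379, 0.138], [0.128, -0.053, -0.99]]
ft_force: [-0.8, -0.7, -0.7]
width: 0.0171
gripper_force: 0.0
```

```bash
python3 -c "
from rel import *
rel(end(67,.047,-.016),67)
cv2.imwrite('pics/s2.png',cv2.resize(capture('side')[200:400,280:520,::-1],None,fx=3,fy=3))"
```

```text
t 5.55 pos [ 0.6391 -0.1714  0.1057] F [-0.7511 -0.6565 -0.6552] w 0.0171 0.0 q [-28.9  31.2  75.    7.1  77.8  -8.2]
rotvec [ 0.001   0.0005 -0.0003] deg 0.06563837878470329 
shift now-frame [-0.0008 -0.0022  0.0041] shift goal-frame [-0.0008 -0.0022  0.0041]
```

View pics/s2.png

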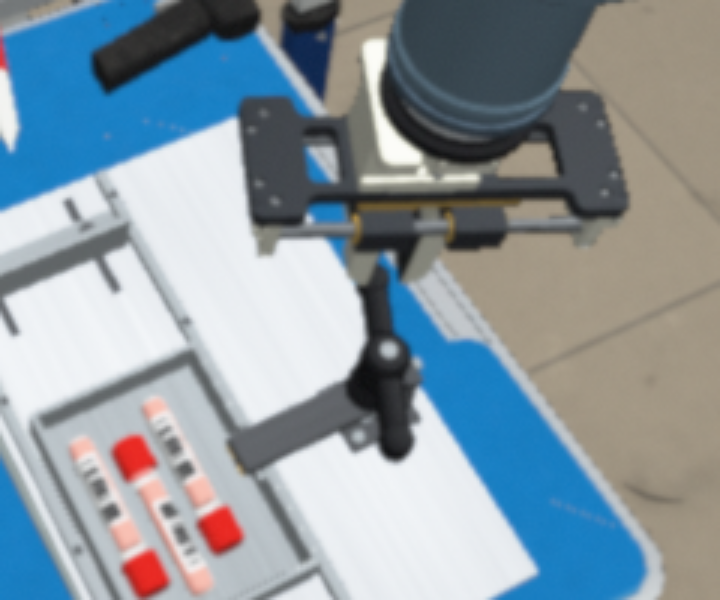

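The fingers straddle the bar end, at about (375,280) in the crop. I lower a further 4 mm and let them close.

Emit:
arm_command:
  increments:
    - [0,0,0.004,0,0,0,0.005]
    - [0,0,0,0,0,0,0.005]
    - [0,0,0,0,0,0,0.005]

```text
time: 5.9
eef_pos: [0.6386, -0.1705, 0.1008]
tool_rot: [[0.383, 0.924, -0.002], [0.915, -0.379, 0.139], [0.128, -0.055, -0.99]]
ft_force: [0.1, 0.1, -0.5]
width: 0.0051
gripper_force: 0.0
```

The fingers closed to 5 mm on nothing, so they missed the bar. I look from both cameras.

```bash
python3 -c "
from rel import *
s=capture('side')[230:380,320:480,::-1];t=capture('top')[120:270,340:500,::-1]
o=get_obs(); 
for c in('side','top'): print(c,proj(c,o['eef_pos']),proj(c,C),proj(c,end(67,.049,0)),proj(c,end(247,.049,0)))
print([ (x['uv'],x['p']) for c in('side','top') for x in pinpoint('knob_grip',c)[:1]])
cv2.imwrite('pics/s3.png',cv2.resize(np.hstack([s,t]),(800,375),interpolation=cv2.INTER_CUBIC))"
```

```text
side [[402.9144 299.5417]] [[407.6958 320.616 ]] [[403.5892 294.729 ]] [[412.0412 348.0743]]
top [[395.6564 186.3253]] [[422.2766 196.0686]] [[397.3814 185.4175]] [[446.9702 206.6172]]
[([408.3, 321.0], 0.81)]
```

View pics/s3.png

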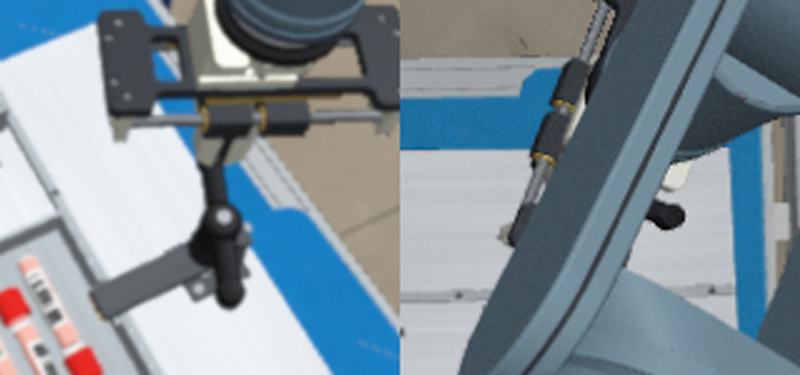

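```bash
python3 -c "
from rel import *
i=get_obs(); 
for c in('side','top'):
    d=camera_info(c); print(c,d['vertical_fov'],d['cx'],d['cy'],d['D'])
# s1, s2 tip predictions: TCP +- y*(w/2)
for nm,P,w,off in(('s1',[.6344,-.1793,.1738],.060,(280,200,3)),('s2',[.6391,-.1714,.1057],.0171,(280,200,3))):
    y=np.array([.924,-.379,-.055])
    for s in(-1,1):
        for e in (0,.0175):
            u=proj('side',np.array(P)+s*y*(w/2+e))[0]; print(nm,s,e,u,(u-off[:2])*off[2])
s=capture('side')[265:325,380:430,::-1]
cv2.imwrite('pics/s4.png',cv2.resize(s,(500,600),interpolation=cv2.INTER_CUBIC))
"
```

```text
side 51.45493177557918 317.74626646978425 257.39804620160476 [-0.0215  0.      0.      0.      0.    ]
top 53.30587849214909 313.15078300188594 241.89736263243938 [0.028 0.    0.    0.    0.   ]
s1 -1 0 [390.812  280.3757] [332.4359 241.127 ]
s1 -1 0.0175 [380.2598 280.6192] [300.7795 241.8575]
s1 1 0 [426.7122 279.5437] [440.1365 238.631 ]
s1 1 0.0175 [437.1001 279.3019] [471.3004 237.9057]
s2 -1 0 [398.7921 298.4815] [356.3764 295.4445]
s2 -1 0.0175 [388.9861 298.7365] [326.9582 296.2095]
s2 1 0 [408.3433 298.2325] [385.0299 294.6974]
s2 1 0.0175 [418.0861 297.9777] [414.2582 293.9331]
```

View pics/s4.png

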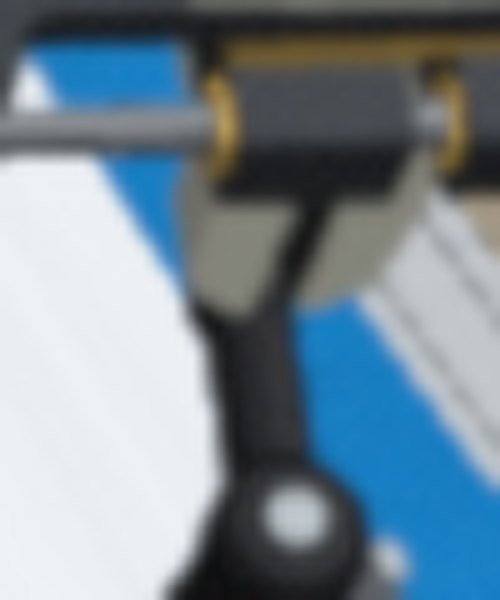

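The picture shows the closed fingertips at about (404–412, 296), covering the ball, with nothing between them. The reported TCP projects to (403,299.5), so the arm's reported pose and the cameras disagree by several millimetres. I work out which offset explains it.

```bash
python3 -c "
from rel import *
P=np.array([.6386,-.1705,.1008])
for c in('side','top'):
    print(c,[list(np.round(proj(c,P+.01*e)[0]-proj(c,P)[0],2)) for e in np.eye(3)])
T=np.c_[[.383,.915,.128],[.924,-.379,-.055],[-.002,.139,-.99]]
for z in(0,-.0188,-.04):print(z,proj('side',P+T@[0,0,z]))
"
```

```text
side [[np.float64(4.82), np.float64(-2.08)], [np.float64(-2.97), np.float64(-4.21)], [np.float64(0.7), np.float64(-3.16)]]
top [[np.float64(-0.11), np.float64(-5.47)], [np.float64(-5.54), np.float64(0.08)], [np.float64(0.85), np.float64(-0.98)]]
0 [[402.717  299.6195]]
-0.0188 [[404.8458 294.8054]]
-0.04 [[407.3427 289.1574]]
```

Emit:
arm_command:
  increments:
    - [0,0,0,0,0,0,0.005]
    - [0,0,0.001,0,0,0,0.005]
    - [0,0,0.001,0,0,0,0.005]

```text
time: 6.45
eef_pos: [0.6389, -0.1704, 0.0992]
tool_rot: [[0.382, 0.924, -0.001], [0.915, -0.379, 0.139], [0.128, -0.054, -0.99]]
ft_force: [1.0, -0.8, 0.5]
width: 0.0051
gripper_force: 0.0
```

Moving along tool −y is the loosening direction, so I probe that way gently for contact with the bar.

Emit:
arm_command:
  increments:
    - [0,-0.002,0,0,0,0,0.005]
    - [0,-0.002,0,0,0,0,0.005]
    - [0,-0.002,0,0,0,0,0.005]
    - [0,-0.002,0,0,0,0,0.005]

```text
time: 6.85
eef_pos: [0.6313, -0.1672, 0.0997]
tool_rot: [[0.382, 0.924, -0.001], [0.915, -0.379, 0.139], [0.128, -0.054, -0.99]]
ft_force: [-0.9, -0.9, 0.4]
width: 0.0049
gripper_force: 0.0
```

Emit:
arm_command:
  increments:
    - [0,0.004,0,0,0,0,0.005]
    - [0,0.002,0.002,0,0,0,0.005]
    - [0,0,0.002,0,0,0,0.005]
    - [0,0,0.002,0,0,0,0.005]
    - [0,0,0.002,0,0,0,0.005]

```text
time: 7.35
eef_pos: [0.6382, -0.1693, 0.0955]
tool_rot: [[0.382, 0.924, 0.003], [0.915, -0.379, 0.137], [0.127, -0.05, -0.991]]
ft_force: [-7.3, -0.7, 28.8]
width: 0.0051
gripper_force: 14.0
```

```bash
python3 -c "
from rel import *
rel(end(67,.047,-.016),67)
s=capture('side')[265:325,380:430,::-1]
cv2.imwrite('pics/s5.png',cv2.resize(s,(500,600),interpolation=cv2.INTER_CUBIC))
"
```

```text
t 7.35 pos [ 0.6382 -0.1693  0.0955] F [-7.2915 -0.6667 28.7504] w 0.0051 14.0 q [-28.8  31.4  76.2   7.2  76.2  -8.3]
rotvec [0.0044 0.0008 0.0004] deg 0.25900138973836995 
shift now-frame [-0.0011 -0.0011 -0.0063] shift goal-frame [-0.0011 -0.0012 -0.0063]
```

View pics/s5.png

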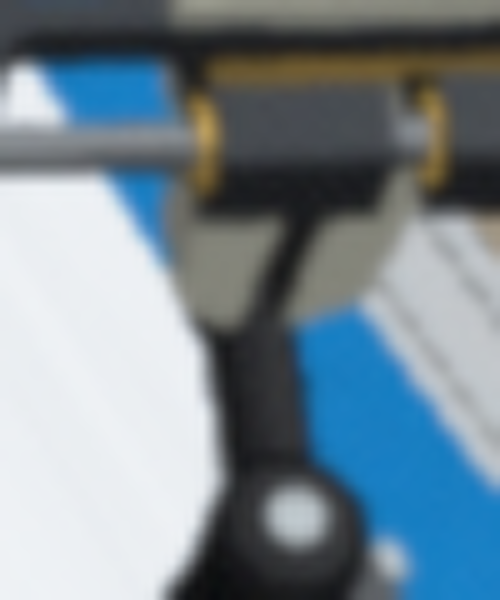

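The picture shows the finger gap ending right on the bar at about (406,297). The tips met the bar's top at a reported z of about 0.096, with 29 N upward, so the true tips sit about 28 mm higher than reported. I retract, open, go deeper and grip.

Emit:
arm_command:
  increments:
    - [0,-0.001,-0.006,0,0,0,0.005]
    - [0,0,-0.004,0,0,0,0.05]
    - [0,0,0,0,0,0,0.05]
    - [0,0,0,0,0,0,0.05]
    - [0,0,0,0,0,0,0.05]
    - [0,0,0,0,0,0,0.05]
    - [0,0,0,0,0,0,0.05]

```text
time: 8.1
eef_pos: [0.636, -0.1694, 0.1009]
tool_rot: [[0.383, 0.924, -0.002], [0.915, -0.379, 0.139], [0.128, -0.055, -0.99]]
ft_force: [0.0, 0.3, -0.4]
width: 0.0476
gripper_force: 0.0
```

Emit:
arm_command:
  increments:
    - [0,0,0.004,0,0,0,0.05]
    - [0,0,0.004,0,0,0,0.05]
    - [0,0,0.004,0,0,0,0.05]
    - [0,0,0.004,0,0,0,0.05]
    - [0,0,0,0,0,0,0.05]

```text
time: 8.6
eef_pos: [0.6356, -0.1669, 0.0845]
tool_rot: [[0.383, 0.924, -0.003], [0.915, -0.379, 0.139], [0.128, -0.056, -0.99]]
ft_force: [0.5, 0.1, -0.2]
width: 0.0499
gripper_force: 0.0
```

Emit:
arm_command:
  increments:
    - [0,0,0.004,0,0,0,0.05]
    - [0,0,0.004,0,0,0,0.05]
    - [0,0,0.004,0,0,0,0.05]
    - [0,0,0,0,0,0,0.03]
    - [0,0,0,0,0,0,0.008]
    - [0,0,0,0,0,0,0.008]
    - [0,0,0,0,0,0,0.008]
    - [0,0,0,0,0,0,0.008]

```text
time: 9.4
eef_pos: [0.6372, -0.1661, 0.0739]
tool_rot: [[0.383, 0.924, 0.001], [0.915, -0.379, 0.138], [0.128, -0.052, -0.99]]
ft_force: [3.5, -0.8, -1.3]
width: 0.0182
gripper_force: 30.0
```

Emit:
arm_command:
  increments:
    - [0,0,0,0,0,0,0.008]
    - [0,0,0,0,0,0,0.008]
    - [0,0,0,0,0,0,0.008]

```text
time: 9.7
eef_pos: [0.637, -0.166, 0.0739]
tool_rot: [[0.382, 0.924, 0.001], [0.915, -0.379, 0.138], [0.128, -0.052, -0.99]]
ft_force: [4.5, -0.8, -2.1]
width: 0.0183
gripper_force: 30.0
```

```bash
python3 -c "
from rel import *
rel(end(67,.047,-.016),67)"
```

```text
t 9.7 pos [ 0.637  -0.166   0.0739] F [ 4.5276 -0.8443 -2.0623] w 0.0183 30.0 q [-28.6  32.3  77.8   7.3  73.8  -8.4]
rotvec [ 0.0023  0.0004 -0.0002] deg 0.13516979586728503 
shift now-frame [-0.0009  0.0001 -0.0282] shift goal-frame [-0.0009 -0.     -0.0282]
```

Gripped at 18.3 mm with 30 N. I now break it loose counter-clockwise: rz negative, −y, radius about 45 mm.

Emit:
arm_command:
  increments:
    - [-0.0001,-0.00315,0,0,0,-0.07,0.008]
    - [-0.0001,-0.00315,0,0,0,-0.07,0.008]
    - [-0.0001,-0.00315,0,0,0,-0.07,0.008]
    - [-0.0001,-0.00315,0,0,0,-0.07,0.008]

```text
time: 10.1
eef_pos: [0.6261, -0.1636, 0.0747]
tool_rot: [[0.11, 0.994, 0.003], [0.985, -0.109, 0.137], [0.136, -0.012, -0.991]]
ft_force: [8.3, -2.7, -2.5]
width: 0.0184
gripper_force: 30.0
```

```bash
cat >> rel.py <<'E'
def st():
    o=get_obs(); T=o["tool_rot"]; dx=S.inv().apply(T[:,0]); p=S.inv().apply(o["eef_pos"]-C)
    print("t",round(o["time"],2),"yaw",np.degrees(np.arctan2(dx[1],dx[0])),"tcp about C (deck)",p,"r",np.hypot(*p[:2]),"ang",np.degrees(np.arctan2(p[1],p[0])),"\nF tool",T.T@o["ft_force"],"M",T.T@o["wrist_torque"],"w",round(o["width"],4),round(o["gripper_force"],1),"q",np.round(o["qpos"],0))
E
python3 -c "
from rel import *
st()"
```

```text
t 10.1 yaw 83.1729355861332 tcp about C (deck) [ 0.0078  0.0467 -0.0437] r 0.04739646272867514 ang 80.51647088079001 
F tool [-2.0689  8.5638  2.1316] M [-1.4882 -0.5556  0.2038] w 0.0184 30.0 q [-29.  31.  80.   7.  73. -25.]
```

Emit:
arm_command:
  increments:
    - [-0.0001,-0.0032,0,0,0,-0.07,0.008]
    - [-0.0001,-0.0032,0,0,0,-0.07,0.008]
    - [-0.0001,-0.0032,-0.0005,0,0,-0.07,0.008]
    - [-0.0001,-0.0032,0,0,0,-0.07,0.008]
    - [-0.0001,-0.0032,-0.0005,0,0,-0.07,0.008]
    - [-0.0001,-0.0032,0,0,0,-0.07,0.008]
    - [-0.0001,-0.0032,-0.0005,0,0,-0.07,0.008]

```text
time: 10.8
eef_pos: [0.6024, -0.1661, 0.0754]
tool_rot: [[-0.372, 0.928, 0.0], [0.92, 0.368, 0.138], [0.128, 0.051, -0.99]]
ft_force: [4.3, -1.8, -4.7]
width: 0.0182
gripper_force: 30.0
```

```bash
python3 -c "
from rel import *
st()
cv2.imwrite('pics/s6.png',cv2.resize(capture('side')[220:380,310:510,::-1],None,fx=3,fy=3))"
```

```text
t 10.8 yaw 111.2880769173299 tcp about C (deck) [-0.0159  0.0446 -0.0427] r 0.047304444906370195 ang 109.63521092911796 
F tool [-3.8574  3.0382  4.3982] M [-0.5026 -0.8693 -0.1672] w 0.0182 30.0 q [-30.  29.  83.   7.  72. -54.]
```

View pics/s6.png

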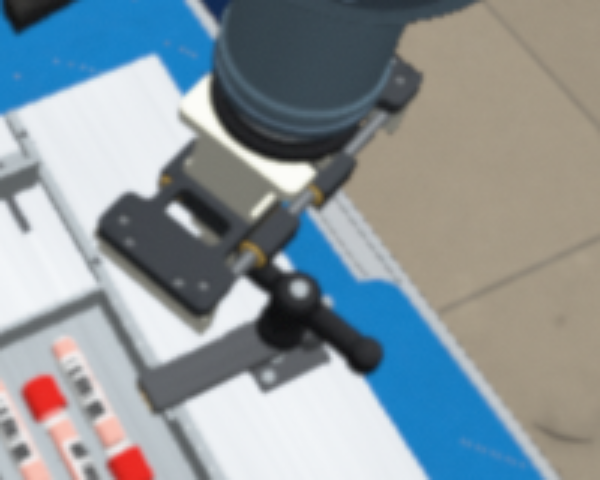

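The bar has turned with the gripper by about 44°, from lower right (365,353) to the gripper, and it is loose. I continue faster.

Emit:
arm_command:
  increments:
    - [-0.0005,-0.0066,-0.0002,0,0,-0.14,0.008]
    - [-0.0005,-0.0066,-0.0002,0,0,-0.14,0.008]
    - [-0.0005,-0.0066,-0.0002,0,0,-0.14,0.008]
    - [-0.0005,-0.0066,-0.0002,0,0,-0.14,0.008]
    - [-0.0005,-0.0066,-0.0002,0,0,-0.14,0.008]
    - [-0.0005,-0.0066,-0.0002,0,0,-0.14,0.008]
    - [-0.0005,-0.0066,-0.0002,0,0,-0.14,0.008]

```text
time: 11.55
eef_pos: [0.5737, -0.1993, 0.0725]
tool_rot: [[-0.978, 0.207, -0.0], [0.205, 0.969, 0.139], [0.029, 0.136, -0.99]]
ft_force: [3.4, 1.1, 0.8]
width: 0.018
gripper_force: 30.0
```

```bash
python3 -c "
from rel import *
st()"
```

```text
t 11.55 yaw 167.5114556091114 tcp about C (deck) [-0.045   0.0115 -0.041 ] r 0.046407009123010254 ang 165.62857748444978 
F tool [-3.0895  1.8453 -0.6381] M [-0.1864 -0.6706 -0.0065] w 0.018 30.0 q [ -34.   28.   85.    7.   71. -115.]
```

Emit:
arm_command:
  increments:
    - [-0.0005,-0.0066,-0.0003,0,0,-0.14,0.008]
    - [-0.0005,-0.0066,-0.0003,0,0,-0.14,0.008]
    - [-0.0005,-0.0066,-0.0003,0,0,-0.14,0.008]
    - [-0.0005,-0.0066,-0.0003,0,0,-0.14,0.008]
    - [-0.0005,-0.0066,-0.0003,0,0,-0.14,0.008]
    - [-0.0005,-0.0066,-0.0003,0,0,-0.14,0.008]
    - [0,0,0,0,0,0,0.04]
    - [0,0,0,0,0,0,0.06]

```text
time: 12.35
eef_pos: [0.5806, -0.2366, 0.0682]
tool_rot: [[-0.813, -0.583, -0.003], [-0.577, 0.805, 0.14], [-0.079, 0.115, -0.99]]
ft_force: [-0.7, -0.1, 0.3]
width: 0.0299
gripper_force: 0.0
```

```bash
python3 -c "
from rel import *
st()"
```

```text
t 12.35 yaw -144.88650749793553 tcp about C (deck) [-0.0384 -0.0261 -0.0401] r 0.0464309918544196 ang -145.77813794781318 
F tool [ 0.6007  0.367  -0.3147] M [-0.0174  0.0654 -0.0181] w 0.0299 0.0 q [ -36.   30.   82.    7.   73. -164.]
```

I regrasp now: lift, half turn back, and lower again.

Emit:
arm_command:
  increments:
    - [0,0,0,0,0,0,0.06]
    - [0,0,-0.01,0,0,0,0.06]
    - [0,0,-0.03,0,0,0,0.06]
    - [0,0,0,0,0,0.1428,0.06]
    - [0,0,0,0,0,0.1428,0.06]
    - [0,0,0,0,0,0.1428,0.06]
    - [0,0,0,0,0,0.1428,0.06]
    - [0,0,0,0,0,0.1428,0.06]

```text
time: 13.15
eef_pos: [0.5815, -0.2426, 0.1089]
tool_rot: [[-0.996, 0.094, -0.001], [0.093, 0.986, 0.138], [0.014, 0.138, -0.99]]
ft_force: [0.1, 0.1, 0.3]
width: 0.0601
gripper_force: 0.0
```

Emit:
arm_command:
  increments:
    - [0,0,0,0,0,0.1428,0.06]
    - [0,0,0,0,0,0.1428,0.06]
    - [0,0,0,0,0,0.1428,0.06]
    - [0,0,0,0,0,0.1428,0.06]
    - [0,0,0,0,0,0.1428,0.06]
    - [0,0,0,0,0,0.1428,0.06]
    - [0,0,0,0,0,0.1428,0.06]
    - [0,0,0,0,0,0.1428,0.06]

```text
time: 13.95
eef_pos: [0.5814, -0.2427, 0.1089]
tool_rot: [[-0.328, 0.945, -0.001], [0.936, 0.325, 0.138], [0.131, 0.044, -0.99]]
ft_force: [-1.3, 0.3, 0.2]
width: 0.0604
gripper_force: 0.0
```

Emit:
arm_command:
  increments:
    - [0,0,0,0,0,0.1428,0.06]
    - [0,0,0,0,0,0.1428,0.06]
    - [0,0,0,0,0,0.1428,0.06]
    - [0,0,0,0,0,0.1428,0.06]
    - [0,0,0,0,0,0.1428,0.06]
    - [0,0,0,0,0,0.1428,0.06]
    - [0,0,0,0,0,0.1428,0.06]
    - [0,0,0,0,0,0.1428,0.06]

```text
time: 14.75
eef_pos: [0.5815, -0.2426, 0.1089]
tool_rot: [[0.723, 0.691, -0.001], [0.684, -0.716, 0.138], [0.095, -0.101, -0.99]]
ft_force: [-0.0, -0.3, 0.5]
width: 0.0601
gripper_force: 0.0
```

```bash
python3 -c "
from rel import *
st()
rel(end(214.5,.047,-.0401),34.5)"
```

```text
t 14.75 yaw 43.15427503828475 tcp about C (deck) [-0.0376 -0.0264  0.0011] r 0.04592270995926183 ang -144.89556646882116 
F tool [-0.1579  0.1015 -0.5566] M [-0.0012 -0.1897  0.0325] w 0.0601 0.0 q [-37.  29.  79.   6.  77.   8.]
t 14.75 pos [ 0.5815 -0.2426  0.1089] F [-0.0435 -0.2577  0.5261] w 0.0601 0.0 q [-36.9  28.6  78.8   6.5  77.4   7.8]
rotvec [0.0008 0.0003 0.151 ] deg 8.654424818672965 
shift now-frame [-0.001  -0.0007  0.0412] shift goal-frame [-0.0011 -0.0005  0.0412]
```

Emit:
arm_command:
  increments:
    - [-0.001,-0.0005,0,0,0,0.145,0.06]
    - [0,0,0.01,0,0,0,0.06]
    - [0,0,0.01,0,0,0,0.06]
    - [0,0,0.01,0,0,0,0.06]
    - [0,0,0.01,0,0,0,0.06]
    - [0,0,0,0,0,0,0.03]
    - [0,0,0,0,0,0,0.008]
    - [0,0,0,0,0,0,0.008]

```text
time: 15.55
eef_pos: [0.5807, -0.2377, 0.0687]
tool_rot: [[0.811, 0.585, -0.001], [0.579, -0.803, 0.138], [0.08, -0.113, -0.99]]
ft_force: [1.0, 0.1, -0.0]
width: 0.0404
gripper_force: 0.0
```

Emit:
arm_command:
  increments:
    - [0,0,0,0,0,0,0.008]
    - [0,0,0,0,0,0,0.008]
    - [0,0,0,0,0,0,0.008]

```text
time: 15.85
eef_pos: [0.5805, -0.2377, 0.0687]
tool_rot: [[0.811, 0.585, -0.001], [0.579, -0.803, 0.138], [0.08, -0.113, -0.99]]
ft_force: [0.7, 0.5, 0.3]
width: 0.0183
gripper_force: 30.0
```

```bash
python3 -c "
from rel import *
st()"
```

```text
t 15.85 yaw 35.25943607894939 tcp about C (deck) [-0.0385 -0.0271 -0.0394] r 0.047037287944021317 ang -144.8353475896255 
F tool [ 0.85    0.0047 -0.1892] M [ 0.0069 -0.2252 -0.008 ] w 0.0183 30.0 q [-37.  30.  82.   7.  73.  15.]
```

Gripped again. I go on with +y this time.

Emit:
arm_command:
  increments:
    - [0.0005,0.0066,-0.0003,0,0,-0.14,0.008]
    - [0.0005,0.0066,-0.0003,0,0,-0.14,0.008]
    - [0.0005,0.0066,-0.0003,0,0,-0.14,0.008]
    - [0.0005,0.0066,-0.0003,0,0,-0.14,0.008]
    - [0.0005,0.0066,-0.0003,0,0,-0.14,0.008]
    - [0.0005,0.0066,-0.0003,0,0,-0.14,0.008]
    - [0.0005,0.0066,-0.0003,0,0,-0.14,0.008]

```text
time: 16.55
eef_pos: [0.621, -0.2578, 0.0677]
tool_rot: [[-0.039, 0.999, -0.0], [0.99, 0.039, 0.138], [0.138, 0.005, -0.99]]
ft_force: [0.3, -1.1, -1.0]
width: 0.0182
gripper_force: 30.0
```

```bash
python3 -c "
from rel import *
st()"
```

```text
t 16.55 yaw 91.70200418469751 tcp about C (deck) [ 0.0018 -0.0475 -0.0375] r 0.04749609012615354 ang -87.79958073801832 
F tool [-1.2828  0.2788  0.8293] M [-0.1082 -0.2699  0.0932] w 0.0182 30.0 q [-36.  35.  74.   7.  76. -40.]
```

Emit:
arm_command:
  increments:
    - [0.0005,0.0066,-0.0003,0,0,-0.14,0.008]
    - [0.0005,0.0066,-0.0003,0,0,-0.14,0.008]
    - [0.0005,0.0066,-0.0003,0,0,-0.14,0.008]
    - [0.0005,0.0066,-0.0003,0,0,-0.14,0.008]
    - [0.0005,0.0066,-0.0003,0,0,-0.14,0.008]
    - [0.0005,0.0066,-0.0003,0,0,-0.14,0.008]
    - [0.0005,0.0066,-0.0003,0,0,-0.14,0.008]

```text
time: 17.25
eef_pos: [0.6603, -0.2357, 0.0728]
tool_rot: [[-0.852, 0.524, 0.001], [0.519, 0.843, 0.137], [0.071, 0.118, -0.991]]
ft_force: [3.5, -2.3, -1.8]
width: 0.018
gripper_force: 30.0
```

Emit:
arm_command:
  increments:
    - [0.0005,0.0066,-0.0003,0,0,-0.14,0.008]
    - [0.0005,0.0066,-0.0003,0,0,-0.14,0.008]
    - [0.0005,0.0066,-0.0003,0,0,-0.14,0.008]
    - [0.0005,0.0066,-0.0003,0,0,-0.14,0.008]

```text
time: 17.65
eef_pos: [0.6676, -0.2103, 0.0774]
tool_rot: [[-1.0, -0.009, 0.002], [-0.008, 0.99, 0.138], [-0.003, 0.138, -0.99]]
ft_force: [4.8, -0.6, -3.6]
width: 0.0181
gripper_force: 30.0
```

```bash
python3 -c "
from rel import *
st()"
```

```text
t 17.65 yaw 179.97503992867894 tcp about C (deck) [ 0.0489  0.0005 -0.0345] r 0.04889198843627254 ang 0.5844246321162908 
F tool [-4.7398 -1.1151  3.5426] M [ 0.1525 -0.7666  0.0165] w 0.0181 30.0 q [ -31.   36.   70.    7.   78. -123.]
```

Emit:
arm_command:
  increments:
    - [0.0002,0.0033,0,0,0,-0.07,0.008]
    - [0.0002,0.0033,0,0,0,-0.07,0.008]
    - [0.0002,0.0033,0,0,0,-0.07,0.008]
    - [0.0002,0.0033,0,0,0,-0.07,0.008]

```text
time: 18.05
eef_pos: [0.6657, -0.1972, 0.0797]
tool_rot: [[-0.959, -0.282, 0.003], [-0.279, 0.95, 0.138], [-0.042, 0.132, -0.99]]
ft_force: [5.6, 0.4, -1.5]
width: 0.0185
gripper_force: 30.0
```

```bash
python3 -c "
from rel import *
st()"
```

```text
t 18.05 yaw -164.12981226647247 tcp about C (deck) [ 0.0471  0.0138 -0.034 ] r 0.04904811811819288 ang 16.35240200586495 
F tool [-5.4092 -1.3636  1.55  ] M [ 0.0773 -0.884  -0.0393] w 0.0185 30.0 q [ -30.   36.   71.    7.   77. -138.]
```

Emit:
arm_command:
  increments:
    - [0.0001,0.0024,0,0,0,-0.05,0.008]
    - [0.0001,0.0024,0,0,0,-0.05,0.008]
    - [0.0001,0.0024,0,0,0,-0.05,0.008]

```text
time: 18.35
eef_pos: [0.6639, -0.1926, 0.0807]
tool_rot: [[-0.907, -0.421, 0.005], [-0.417, 0.899, 0.135], [-0.061, 0.12, -0.991]]
ft_force: [8.9, -9.1, -6.7]
width: 0.0185
gripper_force: 30.0
```

```bash
python3 -c "
from rel import *
st()"
```

```text
t 18.35 yaw -155.6210646166148 tcp about C (deck) [ 0.0453  0.0185 -0.0337] r 0.04892394753520838 ang 22.179399038305277 
F tool [ -3.8975 -12.7027   5.4383] M [ 2.155  -0.5223  0.2874] w 0.0185 30.0 q [ -29.   35.   72.    7.   77. -146.]
```

The end stop is reached at about 5.5 rad. I release, lift and turn for the push.

Emit:
arm_command:
  increments:
    - [0,-0.001,0,0,0,0,0.04]
    - [0,0,0,0,0,0,0.06]
    - [0,0,0,0,0,0,0.06]
    - [0,0,0,0,0,0,0.06]
    - [0,0,-0.01,0,0,0,0.06]
    - [0,0,-0.03,0,0,0,0.06]
    - [0,0,-0.035,0,0,0,0.06]

```text
time: 19.05
eef_pos: [0.6607, -0.2014, 0.1545]
tool_rot: [[-0.908, -0.419, -0.004], [-0.416, 0.899, 0.14], [-0.055, 0.129, -0.99]]
ft_force: [0.3, 0.1, 0.2]
width: 0.0597
gripper_force: 0.0
```

Emit:
arm_command:
  increments:
    - [0,0,0,0,0,0.14,0.0]
    - [0,0,0,0,0,0.14,0.0]
    - [0,0,0,0,0,0.14,0.0]
    - [0,0,0,0,0,0,0.0]

```text
time: 19.45
eef_pos: [0.6617, -0.2021, 0.1554]
tool_rot: [[-1.0, -0.012, -0.001], [-0.012, 0.99, 0.138], [-0.001, 0.138, -0.99]]
ft_force: [-0.1, 0.1, -0.3]
width: 0.0327
gripper_force: 0.0
```

```bash
cat >> rel.py <<'E'
def deck(x,y,h): return np.array([sol.x[0],sol.x[1],.042])+S.apply([x,y,h])
def where():
    o=get_obs(); print("deck tcp",S.inv().apply(o["eef_pos"]-deck(0,0,0)),"F deck",S.inv().apply(o["ft_force"]),"t",round(o["time"],2))
E
python3 -c "
from rel import *
where(); rel(deck(-.045,-.152,.07),180)
capture('side')
for l in('tray','strap','knob_grip','top_stop'): print(l,[np.round(x['uv'],1) for x in pinpoint(l,'side')[:1]])"
```

```text
deck tcp [ 0.1267 -0.0247  0.1179] F deck [-0.0622  0.0696 -0.3149] t 19.45
t 19.45 pos [ 0.6617 -0.2021  0.1554] F [-0.0633  0.1122 -0.3022] w 0.0327 0.0 q [ -30.2   32.7   65.5    6.9   86.  -121.6]
rotvec [-0.0009  0.0007  0.0025] deg 0.15601236929335108 
shift now-frame [ 0.172  -0.1269  0.0479] shift goal-frame [ 0.1717 -0.1273  0.0479]
tray [array([338.2, 362.9])]
strap [array([400.7, 331.5])]
knob_grip [array([413.4, 316.6])]
top_stop [array([293.9, 294.7])]
```

Emit:
arm_command:
  increments:
    - [0.0287,-0.0212,0,0,0,0,0]
    - [0.0287,-0.0212,0,0,0,0,0]
    - [0.0287,-0.0212,0,0,0,0,0]
    - [0.0287,-0.0212,0,0,0,0,0]
    - [0.0287,-0.0212,0,0,0,0,0]
    - [0.0287,-0.0212,0,0,0,0,0]
    - [0,0,0.02,0,0,0,0]
    - [0,0,0,0,0,0,0]

```text
time: 20.5
eef_pos: [0.4891, -0.3268, 0.115]
tool_rot: [[-1.0, -0.012, -0.004], [-0.012, 0.99, 0.142], [0.002, 0.142, -0.99]]
ft_force: [-0.6, 0.6, -0.2]
width: 0.0005
gripper_force: 0.0
```

```bash
python3 -c "
from rel import *
where(); rel(deck(-.045,-.152,.02),180)
s=capture('side')[260:460,230:430,::-1]; t=capture('top')[200:340,380:500,::-1]
print(proj('side',get_obs()['eef_pos']))
cv2.imwrite('pics/s7.png',np.hstack([cv2.resize(s,(480,480)),cv2.resize(t,(300,350)) if 0 else cv2.copyMakeBorder(cv2.resize(t,(300,350)),0,130,0,0,0)]))"
```

```text
deck tcp [-0.0471 -0.1522  0.0951] F deck [-0.5835  0.5354 -0.2467] t 20.5
t 20.5 pos [ 0.4891 -0.3268  0.115 ] F [-0.5887  0.5591 -0.1698] w 0.0005 0.0 q [ -48.3   25.3   83.3    5.4   77.6 -140.4]
rotvec [ 0.0029 -0.0025  0.0026] deg 0.2619379816264586 
shift now-frame [-0.0022 -0.      0.0751] shift goal-frame [-0.0021  0.0002  0.0751]
[[374.8102 408.8032]]
```

View pics/s7.png

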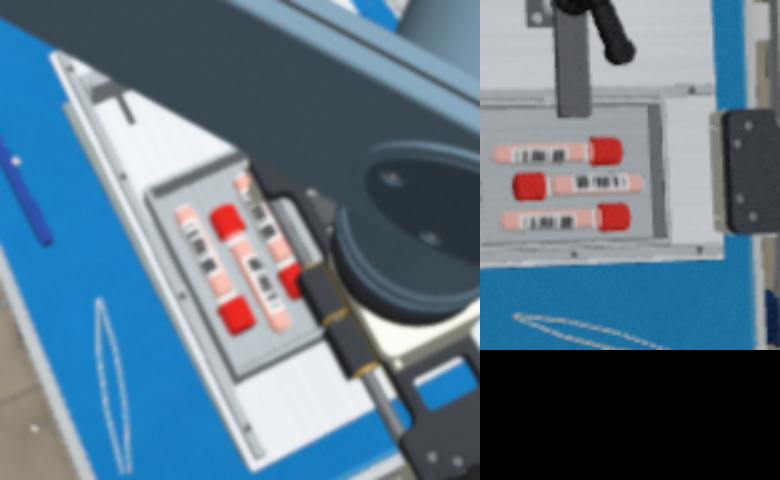

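The knob bar has come round, and the tray is still in place with clear deck below it. The gripper hangs over the clear part. I now feel for the deck slowly.

```bash
python3 -c "
from rel import *
for z in(.18,.2,.23): print(z,[S.inv().apply(onplane('top',uv,z)-deck(0,0,0)) for uv in((474,244),(474,294))])"
```

```text
0.18 [array([-0.0072, -0.1004,  0.1535]), array([-0.0881, -0.0972,  0.153 ])]
0.2 [array([-0.0082, -0.0914,  0.1724]), array([-0.087 , -0.0883,  0.172 ])]
0.23 [array([-0.0097, -0.0779,  0.2008]), array([-0.0854, -0.0749,  0.2004])]
```

Emit:
arm_command:
  increments:
    - [-0.002,0,0.02,0,0,0,0]
    - [0,0,0.02,0,0,0,0]
    - [0,0,0.02,0,0,0,0]
    - [0,0,0.005,0,0,0,0]
    - [0,0,0,0,0,0,0]

```text
time: 21.1
eef_pos: [0.4934, -0.3177, 0.0525]
tool_rot: [[-1.0, -0.014, -0.002], [-0.015, 0.99, 0.139], [-0.0, 0.139, -0.99]]
ft_force: [-0.5, -0.2, -0.3]
width: 0.0003
gripper_force: 0.0
```

Emit:
arm_command:
  increments:
    - [0,0.006,0.01,0,0,0,0]
    - [0,0,0.01,0,0,0,0]
    - [0,0,0.008,0,0,0,0]
    - [0,0,0.004,0,0,0,0]
    - [0,0,0,0,0,0,0]

```text
time: 21.6
eef_pos: [0.4924, -0.3075, 0.0209]
tool_rot: [[-1.0, -0.013, -0.002], [-0.013, 0.99, 0.14], [0.001, 0.14, -0.99]]
ft_force: [-0.4, 0.2, -0.5]
width: 0.0004
gripper_force: 0.0
```

```bash
python3 -c "
from rel import *
where()"
```

```text
deck tcp [-0.0436 -0.1463 -0.0008] F deck [-0.3991  0.1771 -0.5343] t 21.6
```

Reported height is now at deck level and there is still no contact, which fits the offset. I go down in 3 mm steps.

Emit:
arm_command:
  increments:
    - [0,0,0.003,0,0,0,0]
    - [0,0,0.003,0,0,0,0]
    - [0,0,0.003,0,0,0,0]
    - [0,0,0.003,0,0,0,0]
    - [0,0,0.003,0,0,0,0]

```text
time: 22.1
eef_pos: [0.4928, -0.3059, 0.0066]
tool_rot: [[-1.0, -0.013, -0.001], [-0.013, 0.99, 0.139], [-0.0, 0.139, -0.99]]
ft_force: [-0.4, 0.2, -0.3]
width: 0.0004
gripper_force: 0.0
```

```bash
python3 -c "
from rel import *
where()"
```

```text
deck tcp [-0.0432 -0.1466 -0.0152] F deck [-0.4261  0.1095 -0.3491] t 22.1
```

Emit:
arm_command:
  increments:
    - [0,0.003,0.002,0,0,0,0]
    - [0,0.003,0,0,0,0,0]
    - [0,0.003,0,0,0,0,0]
    - [0,0.003,0,0,0,0,0]
    - [0,0.003,0,0,0,0,0]
    - [0,0.003,0,0,0,0,0]

```text
time: 22.7
eef_pos: [0.4927, -0.288, 0.0074]
tool_rot: [[-1.0, -0.013, -0.001], [-0.013, 0.99, 0.138], [-0.001, 0.138, -0.99]]
ft_force: [-0.1, -1.6, -1.5]
width: 0.0003
gripper_force: 1.1
```

```bash
python3 -c "
from rel import *
where()"
```

```text
deck tcp [-0.0431 -0.1288 -0.0168] F deck [-0.106  -1.8282 -1.252 ] t 22.7
```

Contact with the tray. I push on up the slope.

Emit:
arm_command:
  increments:
    - [0,0.003,0,0,0,0,0]
    - [0,0.004,0,0,0,0,0]
    - [0,0.005,0,0,0,0,0]
    - [0,0.005,0,0,0,0,0]
    - [0,0.005,0,0,0,0,0]
    - [0,0.005,0,0,0,0,0]
    - [0,0.005,0,0,0,0,0]
    - [0,0.005,0,0,0,0,0]

```text
time: 23.5
eef_pos: [0.4922, -0.2509, 0.0126]
tool_rot: [[-1.0, -0.013, -0.001], [-0.013, 0.99, 0.138], [-0.001, 0.138, -0.99]]
ft_force: [-0.3, -3.4, 0.3]
width: 0.0006
gripper_force: 1.7
```

```bash
python3 -c "
from rel import *
where()
for c in('side','top'):
    capture(c)
    for l in('tray','top_stop'): print(c,l,[np.round(x['uv'],1) for x in pinpoint(l,c)[:1]],[np.round(x['box'],0) for x in find_in(l,c)[:1]])
print(*[proj(c,model([*sol.x[:3],sol.x[3]+.037,sol.x[4]])[1]['tray']) for c in('side','top')])"
```

```text
deck tcp [-0.0433 -0.0913 -0.0168] F deck [-0.3119 -3.31    0.7407] t 23.5
side tray [array([324.1, 346.2])] [array([282., 310.,  57.,  88.])]
side top_stop [] [array([264., 289.,  11.,  15.])]
top tray [] [array([353., 236.,  79.,  66.])]
top top_stop [array([325.2, 273.4])] [array([311., 239.,  20.,  66.])]
[[326.6798 347.8565]] [[391.2595 268.845 ]]
```

Emit:
arm_command:
  increments:
    - [0,0.004,0,0,0,0,0]
    - [0,0.004,0,0,0,0,0]
    - [0,0.004,0,0,0,0,0]
    - [0,0.004,0,0,0,0,0]
    - [0,0.004,0,0,0,0,0]
    - [0,0.004,0,0,0,0,0]
    - [0,0.003,0,0,0,0,0]
    - [0,0.002,0,0,0,0,0]

```text
time: 24.8
eef_pos: [0.4918, -0.2222, 0.0166]
tool_rot: [[-1.0, -0.013, -0.001], [-0.013, 0.99, 0.139], [-0.001, 0.139, -0.99]]
ft_force: [-0.9, -3.0, -1.1]
width: 0.0004
gripper_force: 1.1
```

```bash
python3 -c "
from rel import *
where()
for c in('side','top'):
    i=capture(c)
    cv2.imwrite(f'pics/{c}9.png',i[:,:,::-1])
    for l in('tray','top_stop'): print(c,l,[np.round(x['uv'],1) for x in pinpoint(l,c)[:1]],[np.round(x['box'],0) for x in find_in(l,c)[:1]])
g=cv2.cvtColor(i,cv2.COLOR_RGB2GRAY); print(g[280:286,308:360].mean(0).astype(int))"
```

```text
deck tcp [-0.0434 -0.0623 -0.0169] F deck [-0.885  -3.1625 -0.683 ] t 24.8
side tray [array([321.9, 330.8])] [array([273., 298.,  57.,  89.])]
side top_stop [array([297.2, 290.8])] [array([263., 287.,  27.,  19.])]
top tray [array([374. , 267.3])] [array([338., 238.,  80.,  63.])]
top top_stop [array([323.7, 269.5])] [array([310., 243.,  25.,  59.])]
[199 198 199 199 199 199 188 160 163 163 164 163 164 162 161 162 161 155
 127 110 137 162 167 183 201 200 200 201 183 116 108 134 164 163 162 163
 163 164 164 163 163 164 163 165 165 164 165 165 158 144 142 143]
```

Emit:
arm_command:
  increments:
    - [0,0.002,0,0,0,0,0]
    - [0,0.003,0,0,0,0,0]
    - [0,0.003,0,0,0,0,0]
    - [0,0.003,0,0,0,0,0]
    - [0,0.002,0,0,0,0,0]
    - [0,0.001,0,0,0,0,0]

```text
time: 25.9
eef_pos: [0.4915, -0.2083, 0.0185]
tool_rot: [[-1.0, -0.013, -0.001], [-0.013, 0.99, 0.139], [-0.001, 0.139, -0.99]]
ft_force: [-0.6, -2.5, -1.4]
width: 0.0002
gripper_force: 1.1
```

Emit:
arm_command:
  increments:
    - [0,0.001,0,0,0,0,0]
    - [0,0.001,0,0,0,0,0]
    - [0,0.001,0,0,0,0,0]
    - [0,0.001,0,0,0,0,0]

```text
time: 26.3
eef_pos: [0.4914, -0.2071, 0.019]
tool_rot: [[-1.0, -0.014, -0.001], [-0.014, 0.991, 0.134], [-0.001, 0.134, -0.991]]
ft_force: [-3.6, -11.0, -3.3]
width: 0.0007
gripper_force: 5.7
```

```bash
python3 -c "
from rel import *
where()
i=capture('top')
for l in('tray','top_stop'): print(l,[np.round(x['uv'],1) for x in pinpoint(l,'top')[:1]])
g=cv2.cvtColor(i,cv2.COLOR_RGB2GRAY); print(g[280:286,308:345].mean(0).astype(int));print(g[255:260,308:345].mean(0).astype(int))"
```

```text
deck tcp [-0.0436 -0.0471 -0.0166] F deck [ -3.714  -11.3358  -1.7167] t 26.3
tray [array([367.2, 266.2])]
top_stop [array([325.6, 271.5])]
[199 199 199 199 199 199 188 161 162 164 165 163 165 162 162 163 161 155
 126 110 138 163 163 162 162 161 161 163 162 163 163 162 163 163 163 164
 164]
[187 187 187 188 187 177 153 162 160 155 146 144 146 151 155 158 154 133
  99 124 161 167 170 169 171 164 166 165 165 165 166 166 167 168 169 170
 169]
```

The tray is against the stop: force rose to 11 N and the gap is closed on both sides. I back off and lift.

Emit:
arm_command:
  increments:
    - [0,-0.002,0,0,0,0,0]
    - [0,-0.004,0,0,0,0,0]
    - [0,-0.01,0,0,0,0,0]
    - [0,-0.02,0,0,0,0,0]
    - [0,0,-0.03,0,0,0,0]
    - [0,0,-0.04,0,0,0,0]
    - [0,0,-0.04,0,0,0,0]
    - [0,0,0,0,0,0,0]

```text
time: 27.25
eef_pos: [0.4951, -0.2601, 0.1284]
tool_rot: [[-1.0, -0.013, 0.007], [-0.012, 0.991, 0.131], [-0.008, 0.131, -0.991]]
ft_force: [0.4, -0.4, -0.5]
width: 0.0005
gripper_force: 0.0
```

```bash
python3 -c "
from rel import *
where()
i=capture('top'); capture('side')
for c in('side','top'):
  for l in('tray','top_stop','knob_grip','tape','marker','gun'): print(c,l,[np.round(x['uv'],1) for x in pinpoint(l,c)[:1]])
g=cv2.cvtColor(i,cv2.COLOR_RGB2GRAY)
for r in(246,255,280,290): print(r,g[r:r+4,308:345].mean(0).astype(int))
print(cv2.cvtColor(cv2.imread('pics/top9.png'),6)[246:250,308:345].mean(0).astype(int))"
```

```text
deck tcp [-0.0405 -0.0844  0.0991] F deck [ 0.3564 -0.4223 -0.4032] t 27.25
side tray [array([315.9, 324.8])]
side top_stop [array([295.4, 293.6])]
side knob_grip [array([410.7, 310.6])]
side tape [array([223. , 245.3])]
side marker []
side gun [array([333.1, 207.5])]
top tray [array([369.5, 269.6])]
top top_stop [array([325.1, 270.3])]
top knob_grip [array([425.3, 195.1])]
top tape [array([219.2, 312. ])]
top marker [array([225.6, 245.9])]
top gun [array([219.9, 176.9])]
246 [196 195 194 195 195 184 158 161 161 160 159 160 159 160 161 159 150 120
 112 138 159 162 163 164 160 167 167 166 167 167 166 167 167 167 166 167
 167]
255 [183 184 184 184 184 173 152 162 159 152 141 138 142 148 151 156 154 132
 100 124 160 166 171 169 173 164 164 164 164 165 165 165 167 166 167 166
 166]
280 [198 198 198 199 198 198 188 162 162 163 163 162 164 162 162 161 160 155
 126 111 139 161 163 161 163 163 162 162 163 162 162 163 162 163 162 163
 163]
290 [120 125 125 125 126 126 128 142 163 156 135 108  98  98 101 124 149 160
 139  99 122 161 164 166 166 164 163 163 163 163 162 164 162 161 166 163
 165]
[195 196 196 196 195 185 158 160 161 161 159 161 161 161 161 158 150 121
 112 140 161 166 181 196 196 196 191 162 107 118 152 164 160 168 166 166
 167]
```

```bash
python3 -c "
from workcell import *
print(sign_off())"
```

```text
the job is handed in; nothing more can be done
None
```

I handed the job in with the knob turned about 5.5 rad to its end stop and the tray resting against the top stop after a gentle push (about 11 N). The last pictures show the tape, marker and scanner where they started; sign-off gave no verdict.

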